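# Hold the slip book against the stapler's stop bar

## Task

On the electric stapler, turn the dial on top to its three-bar mark and let go of it; then lay the long, thick slip book flat on the stapler's bed, square and centred on the bed's line, and slide one end of it under the head until it pushes the sprung stop bar about half-way in, a steady push of about 7.5 N. My colleague will then staple it with the foot pedal, so finish while you are still holding the book there with that push. Never drive the bar right to its end, and leave the other things on the desk where they are.

Things in the scene. Friction and masses are not known exactly. Their poses are not given: they have to be found in the camera images.
- stapler: Heavy-duty electric stapler, fixed, 410 long, 120 wide, white housing on a grey base (all sizes here in mm). Origin: centre of its underside, on the desk. +x runs from the open front to the rear, the way books are pushed in; +z up. In this frame: steel bed, top at z = 30, x -200 to +35, 108 wide, engraved centre line at y = 0; rear housing from x = +35 to +205, 115 wide, top at z = 125.
- throat (a point): Point on the bed's top (z = 30) on the centre line where the stop bar's front face stands at rest, straight above the stapler's origin; axes as the stapler's. The white head, 46 wide, overhangs the bed: its front face is 30 before this point (towards -x), its top 82 (front) to 93 (rear) above the bed, with 28 clear under its foot.
- stop_bar (a joint): How far the stop bar is pushed in, in m: 0 at rest, 0.006 half-way, 0.012 at its end. A black upright bar, 84 wide, 24 high, across the bed under the head, sprung towards the front: 3 N to start it, then 0.75 N more per mm, so 7.5 N half-way and 12 N at the end.
- stop_face (a point): Centre of the stop bar's front face (moves with the bar along the stapler's +x); axes as the stapler's; 13.5 above the bed.
- dial (a joint): Angle of the dial in rad, growing clockwise seen from above. Four click positions: 0 (one-bar mark), 0.6 (two bars), 1.2 (three bars), 1.8 (four bars). It starts in one of the first two, now and then left half-way between them; let go near a position it snaps into it. Leaving a click takes about 0.07 N m.
- dial_grip (a point): On the dial's axis, 153 above the desk, at the middle of its black bar grip (44 long, 14 wide, top 165 above the desk) on a round skirt 48 across, 8 high, on the housing's top at stapler x = 135, y = 0. Turns with the dial: its x axis runs along the bar, the white pointer line is at the -x end. Around it on the housing are marks of one, two, three and four short white bars.
- book_center (a point): Centre of the long, thick slip book (loose, to be stapled), half-way up: 190 long (its x axis), 64 wide (y), 20 thick (z), 0.18 kg, paper between two brown card covers, rigid; both ends are alike. It lies flat on the desk at the start, roughly parallel to the stapler.
- short_book_center (a point): Centre of the other slip book, half-way up: the short, thin one, 125 long (x), 64 wide, 10 thick. Leave it.
- staple_box: Brown carton of staples, 60 x 40 x 32 high, origin at its underside. Leave it.
- glue_stick_center (a point): Centre of an upright white glue stick, 27 across, 95 high. Leave it.
- mug: White mug, 80 across, 92 high, origin at its underside. Leave it.
- tape_dispenser: Black tape dispenser, 150 x 55, 84 high, origin at its underside. Leave it.
- calculator: Grey calculator, 105 x 150 x 18, origin at its underside. Leave it.
- highlighter: Yellow highlighter lying flat, about 112 x 19 x 16, origin at its underside. Leave it.
- clip_dish: Small round glass dish, 84 across, 22 high, origin at its underside. Leave it.
Mind the look-alikes: they are no part of the job. Leave any purple look-alike of the part that bears book_center alone.

How it is judged:
By the outcome, as a careful person would: the job done as asked, in the order asked, and still so for the second after the job is handed in, while the arm keeps its last pose, push and grip.
It also fails if it takes over 61 s, if anything falls off the work surface, if the arm or the gripper's body presses on something with over 40 N, if the wrist force passes 120 N, or if a joint passes its speed limit or range.

## Robot

A 7-joint arm with a two-finger parallel gripper is mounted at the origin on the work surface. World frame = base frame: x ahead of the robot, y to its left, z up, the work surface at z = 0. Lengths are in m, angles in rad, forces in N, time in s.
With the tool pointing down it reaches from about 0.4 to 0.875 m from the base axis. Payload 19.3 kg.
Tool frame: the origin (TCP) lies at the very end of the fingers, on their centre line; the grasp point (between the pads) lies 19 mm behind it; z points along the fingers, y is the direction in which the jaws open and shut (so a half turn about z gives the same grasp; the last joint's range is limited). The gripper opens to 85 mm and grips with 20 to 120 N. Pads are 22 mm wide; open, the fingers measure 114 mm over their backs; the gripper's body (76 mm by 85 mm) begins 54 mm behind the grasp point. The pads swing forward as they close: fully open they stand 13 mm farther back than shut.
Start: joints at [-1.376, 0.521, -0.036, 1.599, 0.021, 1.021, -0.113], TCP at [0.164, 0.603, 0.231] pointing down, gripper open.
Joint ranges: [-2.91, 2.91], [-0.3, 2.13], [-1.5, 1.42], [0.17, 2.43], [-1.26, 4.41], [0.16, 1.93], [-2.52, 2.52]. Speed limits (rad/s): [1.89, 1.89, 2.39, 2.39, 3.01, 3.01, 3.01].

## Interface

Orientations are given as [roll, pitch, yaw] about the fixed x, y, z axes, in that order (R = Rz(yaw) Ry(pitch) Rx(roll)).
In Python, from workcell import bot, grab_frame, calibration, workorder gives the robot as it stands.
- The arm moves only by the tool move_arm, never from a script. Its arguments are lists of equal length, an entry for each row: "jaw": the closure in counts, from 0 (fully open) to 255 (shut); "dp": the shift along the tool's x, y, z in units of 800 mm (1.0 is 800 mm), a list of three; "rotation": the turn, a rotation vector about the tool's x, y, z in units of pi rad (1.0 is pi rad), a list of three. In form: {"jaw": [jaw, ...], "dp": [[dx, dy, dz], ...], "rotation": [[rx, ry, rz], ...]}. A call has 1 to 10 rows; each row shifts and turns the commanded pose from where the row before left it, along the tool's axes as they then stand; what a row does not reach is not made up. A row lasts 1/8 s, in which the tool goes at most 62.5 mm and 10.7 degrees, less where a joint would pass 70% of its speed; a pose out of reach is approached as far as the arm can. A call with a number of a shift or a turn outside -1 to 1 is refused whole. A call with a gripper value outside its range is refused whole. The fingers move at their own pace and stop on an object; "squeeze" is the grip in N (left out, the last holds). Time passes only in rows, so rows that do not move let the fingers close. It gives the time, the measured TCP pose, the force and the opening at its end, in the units of the state.
- bot.observe(): the state, without advancing time (a new reading comes with each control period).
- grab_frame(name): name is "scene" or "top" or "wrist"; returns the picture (420x560x3 uint8, blue, green, red); there is no depth.
- calibration(name): a dict with "camera_matrix" (3x3 intrinsics, pixels), "T" (4x4, takes a point from camera to world coordinates). Camera axes: x right, y down, z forward; pixel columns grow to the right and rows downward; lengths in m; the calibration is good to about 2 mm. A picture is of the moment at which its call begins: read the wrist's pose just before it. calibration takes no time and is no camera call; for the wrist camera it gives the pose at the moment of the call.
- workorder.job_done(): hands the job in, once; it reports no verdict.
The state is a dict: "clock": time; "qpos": joint angles; "qd": joint speeds; "joint_efforts": joint torques, N m; "position": TCP position; "tool_rot": TCP orientation; "force": force on the tool from outside, world axes, zero at the start; "moment": the same for the moment, N m; "grip_width": finger opening in m.
Only numpy, scipy, OpenCV 4.12 (cv2) and the standard library are available. Lean on these libraries where they do the work, as an engineer would, in place of code of your own. Each camera call takes 0.05 s, during which the arm holds its last target. There are 200 camera calls.

## Working session

There is one attempt and no reset: what is moved stays moved. The work goes in short steps, Python scripts to look and compute and a tool call to move; the robot and the scene stay as the last step left them, time stands still between calls to the robot, and variables do not carry over. Pictures are saved under pics/ and viewed, about 8 in all and at most 12, crops included, and the job is handed in when it is done.

Besides the shell and the picture viewer there is one more tool, called after "Emit:" as name(argument=value, ...), one argument or row to a line, values as JSON. move_arm: Moves the arm, as the interface text tells. Shifts and turns lie within -1 to 1; 1 stands for 800 mm of shift or pi rad of turn. Its arguments: {"type":"object","properties":{"jaw":{"type":"array","items":{"type":"number"}},"dp":{"type":"array","items":{"type":"array","items":{"type":"number","minimum":-1,"maximum":1}}},"rotation":{"type":"array","items":{"type":"array","items":{"type":"number","minimum":-1,"maximum":1}}},"squeeze":{"type":"number"}},"required":["jaw","dp","rotation"]}

```bash
ls; mkdir -p pics; python3 - <<'E'
from workcell import bot, grab_frame, calibration
import cv2,numpy as np
np.set_printoptions(precision=4,suppress=True)
print(bot.observe())
for n in("scene","top"):
    f=grab_frame(n);cv2.imwrite(f"pics/{n}0.png",f);c=calibration(n);print(n,np.array(c["camera_matrix"]),np.array(c["T"]))
E
```

```text
pics
{'clock': 0.0, 'qpos': array([-1.3762,  0.522 , -0.0363,  1.6   ,  0.0212,  1.0211, -0.1128]), 'qd': array([ 0.0017,  0.0016, -0.0008, -0.0006, -0.0015, -0.0003, -0.0013]), 'joint_efforts': array([  0.0027, -92.7134,   1.9813, -36.9925,   0.018 ,   0.0085,
        -0.    ]), 'position': array([0.1635, 0.6029, 0.2307]), 'tool_rot': array([-3.1405,  0.0001,  2.8768]), 'force': array([-0.2999,  0.4092, -0.8662]), 'moment': array([-0.026 ,  0.0506,  0.0035]), 'grip_width': 0.08543061480350433}
scene [[463.456    0.     273.8631]
 [  0.     463.456  210.9758]
 [  0.       0.       1.    ]] [[-0.1595  0.7003 -0.6958  1.3575]
 [ 0.987   0.0979 -0.1278  0.0887]
 [-0.0214 -0.7071 -0.7068  0.9658]
 [ 0.      0.      0.      1.    ]]
top [[427.3296   0.     268.8824]
 [  0.     427.3296 216.4496]
 [  0.       0.       1.    ]] [[-0.0057 -0.9982  0.0601  0.4668]
 [-1.      0.0058  0.0027 -0.0712]
 [-0.003  -0.0601 -0.9982  1.2595]
 [ 0.      0.      0.      1.    ]]
```

View pics/top0.png

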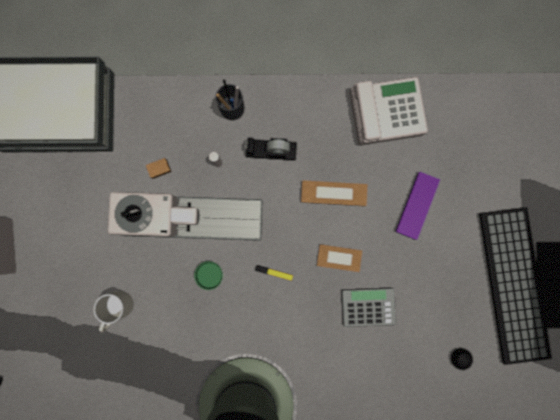

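View pics/scene0.png

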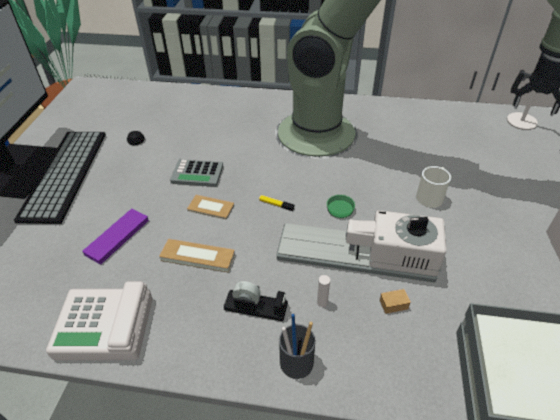

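The top view shows the stapler at about (185,217), with its front facing right and the dial at (132,213). The long book is at (334,193), the short book at (340,258) and the purple look-alike at (418,206).

```bash
cat > h.py <<'E'
import cv2,numpy as np
from workcell import bot, grab_frame, calibration
np.set_printoptions(precision=4,suppress=True)
def ray(uv,cal,z):
    K=np.array(cal["camera_matrix"]);T=np.array(cal["T"])
    uv=np.atleast_2d(np.float64(uv));d=np.c_[uv,np.ones(len(uv))]@np.linalg.inv(K).T@T[:3,:3].T
    return T[:3,3]+d*((z-T[2,3])/d[:,2])[:,None]
def proj(P,cal):
    K=np.array(cal["camera_matrix"]);T=np.array(cal["T"]);p=(np.atleast_2d(P)-T[:3,3])@T[:3,:3]@K.T
    return p[:,:2]/p[:,2:]
def rects(mask,amin=100):
    cs,_=cv2.findContours(mask,cv2.RETR_EXTERNAL,cv2.CHAIN_APPROX_NONE)
    return [c[:,0,:] for c in cs if cv2.contourArea(c)>amin]
def rect3(c,cal,z):
    P=ray(c,cal,z)[:,:2]; return cv2.minAreaRect(np.float32(P*1000))
E
python3 - <<'E'
from h import *
f=cv2.imread("pics/top0.png");cal=calibration("top")
h=cv2.cvtColor(f,cv2.COLOR_BGR2HSV)
m=cv2.inRange(h,(5,90,60),(22,255,255))
for c in rects(m): print(c.mean(0),rect3(c,cal,.02))
m=cv2.inRange(h,(0,0,105),(179,255,255))[180:250,100:275]
for c in rects(m,300): c=c+[100,180];print('st',c.min(0),c.max(0),rect3(c,cal,.03))
cv2.imwrite("pics/crop1.png",cv2.resize(f[180:250,100:275],None,fx=4.5,fy=4.5,interpolation=cv2.INTER_CUBIC))
E
```

```text
[338.9754 257.8033] ((420.96453857421875, -269.4082946777344), (123.47969055175781, 61.92876052856445), 81.58501434326172)
[333.9345 192.8095] ((609.741943359375, -257.201171875), (189.9126739501953, 63.33267593383789), 86.27798461914062)
[157.7541 167.8197] ((685.8295288085938, 256.541748046875), (43.41270065307617, 61.5483512878418), 20.484956741333008)
st [100 180] [274 249] ((548.2752075195312, 169.65960693359375), (504.7242431640625, 199.60035705566406), 89.65040588378906)
```

View pics/crop1.png

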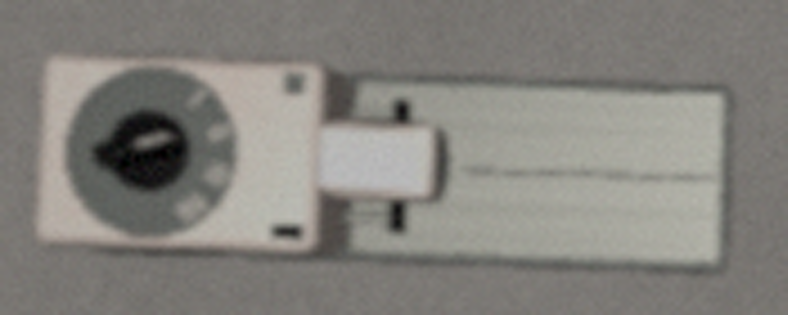

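```bash
python3 - <<'E'
from h import *
cal=calibration("top")
px=lambda p:np.array(p,float)/4.5+[100,180]-0.39
bf=ray(px([(726,88),(720,266)]),cal,.03);hr=ray(px([(47,57),(38,242)]),cal,.125);hf=ray(px([(325,63),(318,250)]),cal,.125)
d=ray(px([(150,150)]),cal,.133)
ln=ray(px([(468,170),(712,178)]),cal,.03)
for n,v in dict(bf=bf,hr=hr,hf=hf,dial=d,line=ln).items(): print(n,v,v.mean(0))
for a,b in((ln[1],ln[0]),(bf.mean(0),hr.mean(0)),(bf.mean(0),hf.mean(0)),(hf[0],hr[0]),(hf[1],hr[1])): print(np.degrees(np.arctan2(b[1]-a[1],b[0]-a[0])))
print(np.linalg.norm(bf.mean(0)-hr.mean(0)))
pt=ray(px([(135,143),(180,130)]),cal,.165);v=pt[1]-pt[0];print(pt,np.degrees(np.arctan2(v[1],v[0])))
E
```

```text
bf [[ 0.591  -0.0452  0.03  ]
 [ 0.4769 -0.0409  0.03  ]] [ 0.5339 -0.043   0.03  ]
hr [[0.6023 0.3559 0.125 ]
 [0.4925 0.3593 0.125 ]] [0.5474 0.3576 0.125 ]
hf [[0.5977 0.1907 0.125 ]
 [0.4869 0.1939 0.125 ]] [0.5423 0.1923 0.125 ]
dial [[0.546  0.2913 0.133 ]] [0.546  0.2913 0.133 ]
line [[ 0.5392  0.1203  0.03  ]
 [ 0.5332 -0.036   0.03  ]] [0.5362 0.0422 0.03  ]
87.78606354841129
88.07377210958313
87.96627373635407
88.41449771860415
88.03943782977863
0.41197325898150533
[[0.5478 0.2897 0.165 ]
 [0.5551 0.264  0.165 ]] -74.1118388679352
```

Emit:
move_arm(
  jaw=[0,0,0,0,0,0,0,0,0,0],
  dp=[
    [-0.0563,-0.0251,-0.004],
    [-0.0563,-0.0251,-0.004],
    [-0.0563,-0.0251,-0.004],
    [-0.0563,-0.0251,-0.004],
    [-0.0563,-0.0251,-0.004],
    [-0.0563,-0.0251,-0.004],
    [-0.0563,-0.0251,-0.004],
    [-0.0563,-0.0251,-0.004],
    [-0.0563,-0.0251,-0.004],
    [-0.0563,-0.0251,-0.004],
  ],
  rotation=[
    [0,0,0],
    [0,0,0],
    [0,0,0],
    [0,0,0],
    [0,0,0],
    [0,0,0],
    [0,0,0],
    [0,0,0],
    [0,0,0],
    [0,0,0],
  ],
)

```text
clock: 1.35
position: [0.5467, 0.2903, 0.2632]
tool_rot: [-3.141, -0.0, 2.877]
force: [0.2, 0.8, -0.1]
grip_width: 0.0855
```

Emit:
move_arm(
  jaw=[0,0,0,0,0,0,0],
  dp=[
    [0,0,0],
    [0,0,0],
    [0,0,0],
    [0,0,0],
    [0,0,0],
    [0,0,0],
    [0,0,0],
  ],
  rotation=[
    [0,0,0.0545],
    [0,0,0.0545],
    [0,0,0.0545],
    [0,0,0.0545],
    [0,0,0.0545],
    [0,0,0.0545],
    [0,0,0],
  ],
)

```text
clock: 2.22
position: [0.5455, 0.2916, 0.263]
tool_rot: [-3.141, 0.001, 1.851]
force: [-0.3, -0.2, 0.5]
grip_width: 0.0852
```

```bash
cat >> h.py <<'E'
from scipy.spatial.transform import Rotation as Ro
def togo(p,yaw):
    """tool-frame shift (units, at present orientation) and rotvec units to reach p, tool down with tool x at yaw deg"""
    s=bot.observe();R=Ro.from_euler('xyz',s['tool_rot']);t=Ro.from_euler('xyz',[np.pi,0,np.radians(yaw)])
    print('t',s['clock'],'pos',s['position'],'rot',np.degrees(s['tool_rot']),'F',s['force'],'M',s['moment'],'w',s['grip_width'])
    print('dp',R.inv().apply(np.array(p)-s['position'])/.8,'rot',(R.inv()*t).as_rotvec()/np.pi)
E
python3 - <<'E'
from h import *
togo([.546,.2915,.138],106)
c=calibration("wrist");f=grab_frame("wrist");cv2.imwrite("pics/w1.png",f)
s=bot.observe();R=Ro.from_euler('xyz',s['tool_rot']).as_matrix();T=np.array(c["T"])
print(np.array(c["camera_matrix"]),R.T@T[:3,:3],R.T@(T[:3,3]-s['position']))
import pickle;pickle.dump(c,open('w1.pkl','wb'))
E
```

```text
t 2.225 pos [0.5455 0.2916 0.263 ] rot [-179.9666    0.0298  106.031 ] F [-0.2909 -0.1671  0.4777] M [-0.0171  0.0303 -0.0203] w 0.08516636964083861
dp [-0.0002  0.0007  0.1562] rot [-0.0002  0.0002  0.0002]
[[312.3149   0.     279.6111]
 [  0.     312.3149 216.5798]
 [  0.       0.       1.    ]] [[-0.0028 -0.9504 -0.311 ]
 [ 1.     -0.0026 -0.001 ]
 [ 0.0001 -0.311   0.9504]] [ 0.0804 -0.0001 -0.1417]
```

View pics/w1.png

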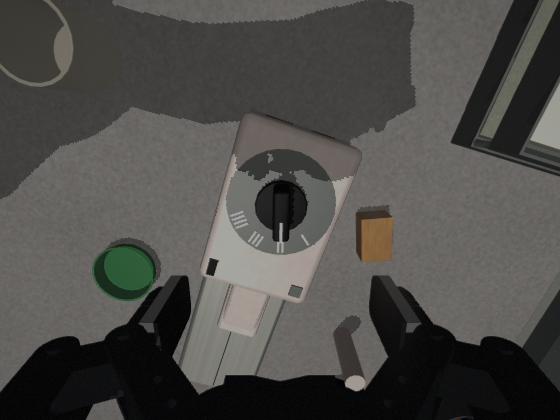

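The pointer (281,232) is at the two-bar mark, and the bar lines up with the tool's x axis. I'll check the offset, then grip.

```bash
python3 - <<'E'
from h import *
import pickle;c=pickle.load(open('w1.pkl','rb'))
f=cv2.imread('pics/w1.png');g=cv2.cvtColor(f,cv2.COLOR_BGR2GRAY)
for r in(195,215,235): print(r,g[r,264:300])
print(g[174:250,277])
print(ray([(281,243),(282,182)],c,.165), ray([(281,206)],c,.133))
hm=cv2.fitEllipse  # skirt centre by mask
m=cv2.inRange(g[170:250,240:325],0,40)
for q in rects(m): q=q+[240,170];print(q.min(0),q.max(0),ray([cv2.minEnclosingCircle(q.astype(np.float32))[0]],c,.133))
E
```

```text
195 [37 38 36 36 34 37 37 36 30 12 15 24 32 36 34 32 32 31 33 31 30 29 31 25
 16 10  4 11  8 29 31 32 29 29 31 30]
215 [34 33 33 33 32 33 33 33 20 12 20 25 33 31 31 33 31 29 30 28 26 25 23 14
 12  7 12  7  8 26 25 30 26 28 26 27]
235 [104 104 105 104 105 105 104 104  58  19  17  25  30  30  28 125 162 165
  80  27  21  16  15   9   9  83  99 100 100  99 101 100 100  99  99  98]
[110 110 110 111 111  61  34   8   8  11   3   5   2   1   5   5   6   5
  10  17  28  36  34  34  34  34  35  34  33  35  33  33  33  33  33  33
  33  33  32  33  33  31  32  32  33  33  31  31  32  30  32  30  31  29
  30  31  29  32  31  30  30  30  30  29  28  28  20  81 155 159 159 159
 159 159 159 159]
[[0.5522 0.2714 0.165 ]
 [0.5387 0.3211 0.165 ]] [[0.546  0.2933 0.133 ]]
[255 180] [307 241] [[0.5468 0.2891 0.133 ]]
```

Emit:
move_arm(
  jaw=[0,0,0,0,255,255,255,255,255,255],
  dp=[
    [0,0.001,0.05],
    [0,0,0.05],
    [0,0,0.04],
    [0,0,0.0155],
    [0,0,0],
    [0,0,0],
    [0,0,0],
    [0,0,0],
    [0,0,0],
    [0,0,0],
  ],
  rotation=[
    [0,0,0],
    [0,0,0],
    [0,0,0],
    [0,0,0],
    [0,0,0],
    [0,0,0],
    [0,0,0],
    [0,0,0],
    [0,0,0],
    [0,0,0],
  ],
  squeeze=40,
)

```text
clock: 3.52
position: [0.5465, 0.2919, 0.1397]
tool_rot: [3.141, -0.0, 1.85]
force: [-3.1, -2.0, 8.4]
grip_width: 0.0133
```

Emit:
move_arm(
  jaw=[255,255,255,255,255,255,255,255,255,255],
  dp=[
    [0,0,-0.002],
    [0,0,0],
    [0,0,0],
    [0,0,0],
    [0,0,0],
    [0,0,0],
    [0,0,0],
    [0,0,0],
    [0,0,0],
    [0,0,0],
  ],
  rotation=[
    [0,0,0],
    [0,0,0.028],
    [0,0,0.028],
    [0,0,0.028],
    [0,0,0.028],
    [0,0,0.028],
    [0,0,0.028],
    [0,0,0.026],
    [0,0,0],
    [0,0,0],
  ],
)

```text
clock: 4.78
position: [0.5462, 0.2918, 0.1399]
tool_rot: [-3.141, 0.001, 1.242]
force: [5.0, 3.0, -20.2]
grip_width: 0.013
```

Emit:
move_arm(
  jaw=[0,0,0,0,0,0,0,0,0],
  dp=[
    [0,0,0],
    [0,0,0],
    [0,0,0],
    [0,0,0],
    [0,0,0],
    [0,0,-0.02],
    [0,0,-0.06],
    [0,0,-0.07],
    [0,0,0],
  ],
  rotation=[
    [0,0,0],
    [0,0,0],
    [0,0,0],
    [0,0,0],
    [0,0,0],
    [0,0,0],
    [0,0,0],
    [0,0,0],
    [0,0,0],
  ],
)

```text
clock: 5.9
position: [0.5482, 0.2921, 0.2657]
tool_rot: [3.137, -0.006, 1.24]
force: [-0.0, 0.9, -0.8]
grip_width: 0.0854
```

```bash
python3 - <<'E'
from h import *
togo([.610,-.257,.2],86.3)
f=grab_frame("wrist");cv2.imwrite("pics/w2.png",cv2.resize(f[100:330,160:400],None,fx=2,fy=2))
E
```

```text
t 5.9 pos [0.5482 0.2921 0.2657] rot [179.7571  -0.3252  71.0231] F [-0.0357  0.8893 -0.8126] M [ 0.0385 -0.0428  0.0282] w 0.08543127750754342
dp [-0.6244  0.2959  0.0799] rot [ 0.0016 -0.0016 -0.0849]
```

View pics/w2.png

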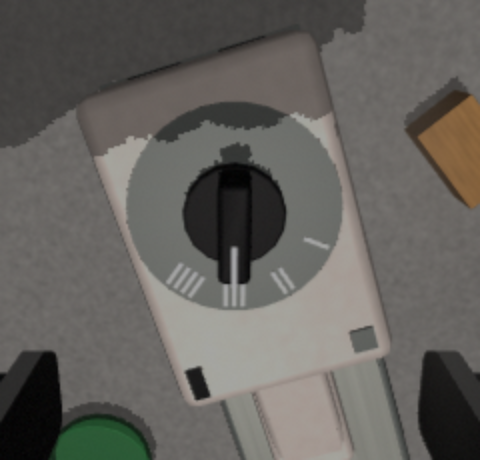

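Dial on three bars (the pointer lines up with the three-bar mark at (234,295) in the crop). Next, the book.

Emit:
move_arm(
  jaw=[0,0,0,0,0,0,0,0,0,0],
  dp=[
    [-0.0648,0.0304,0],
    [-0.0648,0.0304,0],
    [-0.0648,0.0304,0],
    [-0.0648,0.0304,0],
    [-0.0648,0.0304,0],
    [-0.0648,0.0304,0],
    [-0.0648,0.0304,0.02],
    [-0.0648,0.0304,0.02],
    [-0.0648,0.0304,0.02],
    [-0.0648,0.0304,0.02],
  ],
  rotation=[
    [0,0,0],
    [0,0,0],
    [0,0,0],
    [0,0,0],
    [0,0,0],
    [0,0,0],
    [0,0,0],
    [0,0,0],
    [0,0,0],
    [0,0,0],
  ],
)

```text
clock: 7.2
position: [0.6079, -0.2791, 0.1956]
tool_rot: [-3.141, -0.0, 1.24]
force: [1.0, 0.4, 0.2]
grip_width: 0.0855
```

Emit:
move_arm(
  jaw=[0,0,0],
  dp=[
    [0,0,0],
    [0,0,0],
    [0,0,0],
  ],
  rotation=[
    [0,0,-0.0425],
    [0,0,-0.0425],
    [0,0,0],
  ],
)

```text
clock: 7.58
position: [0.6078, -0.2776, 0.1962]
tool_rot: [-3.141, -0.001, 1.506]
force: [0.2, 0.2, -0.5]
grip_width: 0.0858
```

```bash
python3 - <<'E'
from h import *
togo([.6087,-.277,.002],86.3)
c=calibration("wrist");f=grab_frame("wrist");cv2.imwrite("pics/w3.png",f)
h=cv2.cvtColor(f,cv2.COLOR_BGR2HSV);m=cv2.inRange(h,(5,80,60),(22,255,255))
for q in rects(m,800): print(q.min(0),q.max(0),rect3(q,c,.02))
E
```

```text
t 7.575 pos [ 0.6078 -0.2776  0.1962] rot [-179.957    -0.029    86.2889] F [ 0.1804  0.1613 -0.524 ] M [-0.0044 -0.0223 -0.0288] w 0.08576516288645625
dp [0.0007 0.0013 0.2428] rot [-0.0002 -0.0002 -0.0001]
[ 72 139] [141 253] ((426.72998046875, -270.3302307128906), (121.75054931640625, 62.970767974853516), 81.36424255371094)
[248  78] [315 261] ((609.7918701171875, -259.5087890625), (188.93702697753906, 63.875980377197266), 86.28105926513672)
```

View pics/w3.png

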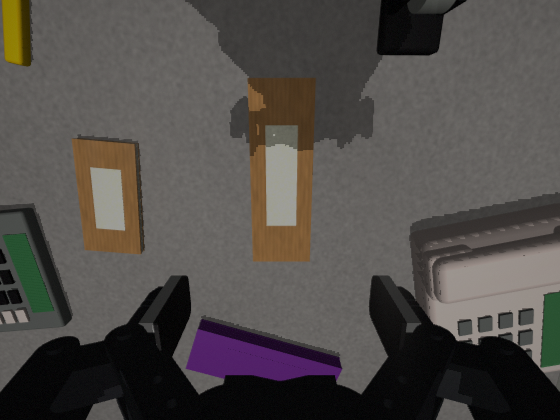

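Emit:
move_arm(
  jaw=[0,0,0,0,0,120,255,255,255,255],
  dp=[
    [0,0.001,0.06],
    [0,0,0.06],
    [0,0,0.06],
    [0,0,0.04],
    [0,0,0.0225],
    [0,0,0],
    [0,0,0],
    [0,0,0],
    [0,0,0],
    [0,0,0],
  ],
  rotation=[
    [0,0,0],
    [0,0,0],
    [0,0,0],
    [0,0,0],
    [0,0,0],
    [0,0,0],
    [0,0,0],
    [0,0,0],
    [0,0,0],
    [0,0,0],
  ],
  squeeze=50,
)

```text
clock: 8.88
position: [0.6094, -0.2778, 0.0034]
tool_rot: [3.14, 0.0, 1.507]
force: [-1.0, 0.3, 6.8]
grip_width: 0.0626
```

Emit:
move_arm(
  jaw=[255,255,255,255,255,255,255,255,255,255],
  dp=[
    [0,0,-0.02],
    [0,0,-0.045],
    [0,0,-0.045],
    [0,0,0],
    [0.048,-0.0174,0],
    [0.048,-0.0174,0],
    [0.048,-0.0174,0],
    [0.048,-0.0174,0],
    [0.048,-0.0174,0],
    [0.048,-0.0174,0],
  ],
  rotation=[
    [0,0,0],
    [0,0,0],
    [0,0,0],
    [0,0,-0.0094],
    [0,0,0],
    [0,0,0],
    [0,0,0],
    [0,0,0],
    [0,0,0],
    [0,0,0],
  ],
)

```text
clock: 10.12
position: [0.5327, -0.0432, 0.0906]
tool_rot: [-3.141, -0.0, 1.537]
force: [0.9, 0.1, -1.0]
grip_width: 0.0626
```

Emit:
move_arm(
  jaw=[255,255],
  dp=[
    [0,0,0],
    [0,0,0],
  ],
  rotation=[
    [0,0,0],
    [0,0,0],
  ],
)

```text
clock: 10.38
position: [0.5335, -0.0449, 0.0907]
tool_rot: [3.141, 0.0, 1.537]
force: [-0.1, -0.5, -1.1]
grip_width: 0.0624
```

```bash
python3 - <<'E'
from h import *
import pickle
togo([.534,-.043,.09],88)
c=calibration("wrist");f=grab_frame("wrist");cv2.imwrite("pics/w4.png",f);pickle.dump(c,open('w4.pkl','wb'))
cv2.imwrite("pics/w4v.png",cv2.resize(f[0:300,140:420],None,fx=2,fy=2))
E
```

```text
t 10.375 pos [ 0.5335 -0.0449  0.0907] rot [179.9835   0.0176  88.0542] F [-0.1359 -0.4883 -1.0881] M [-0.0524 -0.0693  0.0756] w 0.0624118219452297
dp [0.0024 0.0006 0.0009] rot [0.0001 0.0001 0.0003]
```

View pics/w4v.png

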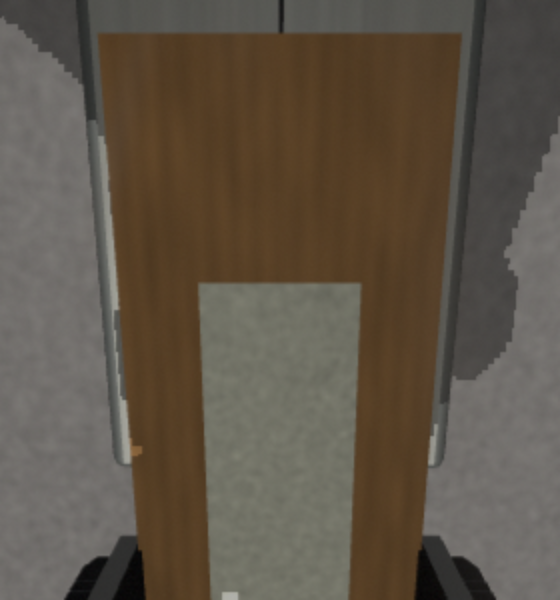

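```bash
python3 - <<'E'
from h import *
import pickle;c=pickle.load(open('w4.pkl','rb'));f=cv2.imread('pics/w4.png');g=cv2.cvtColor(f,cv2.COLOR_BGR2GRAY).astype(float)
s=bot.observe();R=Ro.from_euler('xyz',s['tool_rot'])
T=lambda p:R.inv().apply(p-s['position'])*1000
for r in(1,5,9,13):
    w=g[r,274:288];i=np.clip(np.median(w)-w-8,0,None);u=274+(i*np.arange(14)).sum()/i.sum()
    print('line',r,u,T(ray([(u,r)],c,.03)),ray([(u,r)],c,.03))
h=cv2.cvtColor(f,cv2.COLOR_BGR2HSV);m=cv2.inRange(h,(5,90,30),(22,255,255))
for r in(20,40,80,120,200):
    x=np.flatnonzero(m[r,170:390])+170;x=x[[0,-1]]+[-.5,.5];print('book',r,x,T(ray(np.c_[x,[r,r]],c,s['position'][2]+.0149)))
f=f[:,:];
for r in(5,60,120,180): print(r,g[r,180:195].astype(int),g[r,360:385].astype(int))
E
```

```text
line 1 280.17692307692306 [[140.6776  -0.2858  60.5757]] [[0.5382 0.0952 0.03  ]]
line 5 280.1940298507463 [[138.7613  -0.2729  60.5765]] [[0.5381 0.0933 0.03  ]]
line 9 280.1969696969697 [[136.8318  -0.2678  60.5774]] [[0.5381 0.0913 0.03  ]]
line 13 280.07174887892376 [[134.889   -0.3348  60.5782]] [[0.5379 0.0894 0.03  ]]
book 20 [188.5 370.5] [[112.4761 -32.8395 -14.9596]
 [112.553   31.6734 -14.94  ]]
book 40 [190.5 368.5] [[106.1819 -32.6821 -14.9568]
 [106.2585  31.5295 -14.9372]]
book 80 [193.5 365.5] [[ 92.9003 -32.7237 -14.951 ]
 [ 92.977   31.6    -14.9313]]
book 120 [196.5 362.5] [[ 78.607  -32.7686 -14.9447]
 [ 78.6839  31.6758 -14.925 ]]
book 200 [203.5 355.5] [[ 46.485  -32.4492 -14.9304]
 [ 46.5613  31.4259 -14.9109]]
5 [44 48 49 53 72 81 81 81 82 82 83 82 83 83 84] [83 83 83 82 83 83 83 83 83 84 83 85 83 83 83 83 84 58 53 49 47 46 41 66
 66]
60 [113 115 115  58  72  82  93  98  74  82  84  84  74  72  71] [65 67 68 67 67 66 64 73 85 86 87 89 67 57 54 51 49 51 68 70 69 69 69 68
 68]
120 [114 113 112 113 112 110 111 111  76  80  89  99 105 135 147] [68 67 70 86 88 89 83 64 58 57 53 48 69 72 72 72 71 71 70 70 70 72 73 73
 72]
180 [113 113 115 115 114 115 114 115 117 117 118 118 117  74  79] [89 77 63 60 57 55 64 74 74 74 73 73 73 74 76 76 77 76 76 76 75 74 73 73
 73]
```

Emit:
move_arm(
  jaw=[255,255,255,255,255],
  dp=[
    [0.05,0.0003,0],
    [0,0,0.04],
    [0,0,0.022],
    [0,0,0.006],
    [0,0,0],
  ],
  rotation=[
    [0,0,0],
    [0,0,0],
    [0,0,0],
    [0,0,0],
    [0,0,0],
  ],
)

```text
clock: 11.05
position: [0.5351, -0.0054, 0.0363]
tool_rot: [-3.142, 0.0, 1.535]
force: [-0.1, -1.5, -0.6]
grip_width: 0.0624
```

```bash
python3 - <<'E'
from h import *
import pickle;c=pickle.load(open('w4.pkl','rb'))
P=ray([(376.5,5),(371.5,60),(366.5,120),(360.5,180)],c,.03);print(P,np.degrees(np.arctan2(*(P[0]-P[3])[[1,0]])))
togo([.534,-.043,.033],88)
c=calibration("wrist");f=grab_frame("wrist");cv2.imwrite("pics/w5.png",f);pickle.dump(c,open('w5.pkl','wb'))
cv2.imwrite("pics/w5v.png",cv2.resize(f[0:300,140:420],None,fx=2,fy=2))
E
```

```text
[[ 0.5918  0.0914  0.03  ]
 [ 0.5907  0.0637  0.03  ]
 [ 0.5895  0.0302  0.03  ]
 [ 0.5876 -0.0075  0.03  ]] 87.51543904843722
t 11.05 pos [ 0.5351 -0.0054  0.0363] rot [-179.9982    0.0179   87.962 ] F [-0.1021 -1.4506 -0.6126] M [-0.0279 -0.0089 -0.0341] w 0.062414383046938006
dp [-0.047   0.0003  0.0041] rot [-0.      0.0001 -0.0002]
```

View pics/w5v.png

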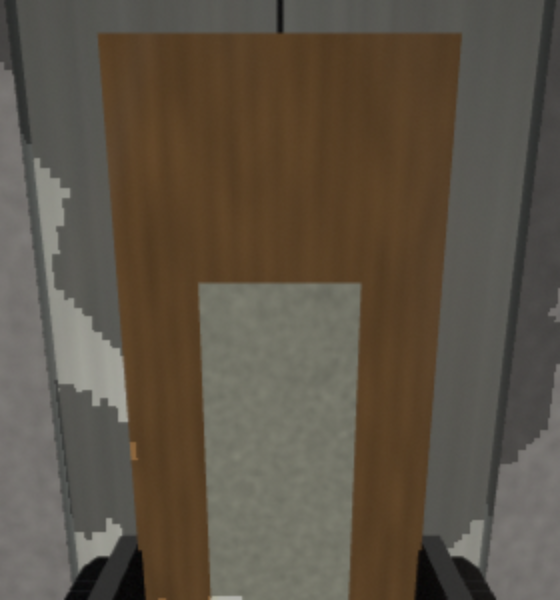

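Emit:
move_arm(
  jaw=[255,255],
  dp=[
    [0,0,0.002],
    [0,0,0],
  ],
  rotation=[
    [0,0,0],
    [0,0,0],
  ],
)

```text
clock: 11.35
position: [0.5351, -0.0045, 0.0348]
tool_rot: [3.141, -0.0, 1.537]
force: [0.0, -0.0, -1.3]
grip_width: 0.0626
```

Emit:
move_arm(
  jaw=[255,255],
  dp=[
    [0,0,0.001],
    [0,0,0],
  ],
  rotation=[
    [0,0,0],
    [0,0,0],
  ],
)

```text
clock: 11.6
position: [0.5349, -0.0045, 0.0337]
tool_rot: [-3.142, -0.0, 1.537]
force: [0.5, 0.3, -1.3]
grip_width: 0.0626
```

Emit:
move_arm(
  jaw=[255,255],
  dp=[
    [0,0,0.001],
    [0,0,0],
  ],
  rotation=[
    [0,0,0],
    [0,0,0],
  ],
)

```text
clock: 11.85
position: [0.535, -0.0045, 0.0334]
tool_rot: [3.141, -0.0, 1.537]
force: [-2.7, 1.1, 11.2]
grip_width: 0.0624
```

Emit:
move_arm(
  jaw=[255,255],
  dp=[
    [0,0,-0.0006],
    [0,0,0],
  ],
  rotation=[
    [0,0,0],
    [0,0,0],
  ],
)

```text
clock: 12.1
position: [0.535, -0.0045, 0.0334]
tool_rot: [3.142, 0.0, 1.537]
force: [-0.6, -0.1, 2.7]
grip_width: 0.0626
```

```bash
python3 - <<'E'
from h import *
togo([.535,-.0045,.033],88)
E
```

```text
t 12.1 pos [ 0.535  -0.0045  0.0334] rot [179.998    0.0008  88.0404] F [-0.5581 -0.0573  2.6843] M [0.0629 0.174  0.0067] w 0.06260684243133266
dp [-0.      0.      0.0005] rot [0.     0.     0.0002]
```

Emit:
move_arm(
  jaw=[255,255,255,255,255],
  dp=[
    [0.01,0,-0.0002],
    [0.015,0,0],
    [0.015,0,0],
    [0.01,0,0],
    [0,0,0],
  ],
  rotation=[
    [0,0,0],
    [0,0,0],
    [0,0,0],
    [0,0,0],
    [0,0,0],
  ],
)

```text
clock: 12.72
position: [0.5363, 0.0364, 0.0335]
tool_rot: [-3.142, -0.0, 1.538]
force: [-0.2, -0.0, -2.0]
grip_width: 0.0625
```

Emit:
move_arm(
  jaw=[255,255,255],
  dp=[
    [0.0025,0,0],
    [0.0025,0,0],
    [0,0,0],
  ],
  rotation=[
    [0,0,0],
    [0,0,0],
    [0,0,0],
  ],
)

```text
clock: 13.1
position: [0.5365, 0.0394, 0.0335]
tool_rot: [-3.142, 0.0, 1.536]
force: [0.4, 0.6, -1.4]
grip_width: 0.0628
```

Emit:
move_arm(
  jaw=[255,255],
  dp=[
    [0.0025,0,0.0002],
    [0,0,0],
  ],
  rotation=[
    [0,0,0],
    [0,0,0],
  ],
)

```text
clock: 13.35
position: [0.5366, 0.0416, 0.0334]
tool_rot: [3.141, -0.0, 1.537]
force: [-0.2, 0.5, 0.0]
grip_width: 0.0625
```

Emit:
move_arm(
  jaw=[255,255],
  dp=[
    [0.0025,0,0],
    [0,0,0],
  ],
  rotation=[
    [0,0,0],
    [0,0,0],
  ],
)

```text
clock: 13.6
position: [0.5366, 0.0437, 0.0334]
tool_rot: [3.142, -0.0, 1.537]
force: [0.4, 0.3, 0.1]
grip_width: 0.0623
```

```bash
python3 - <<'E'
from h import *
togo([.535,-.0045,.033],88)
E
```

```text
t 13.6 pos [0.5366 0.0437 0.0334] rot [179.9984  -0.0049  88.0514] F [0.4358 0.3487 0.0791] M [ 0.1781  0.0221 -0.0177] w 0.062339619555878065
dp [-0.0603  0.      0.0005] rot [ 0.     -0.      0.0003]
```

Emit:
move_arm(
  jaw=[255,255],
  dp=[
    [0.001,0,0],
    [0,0,0],
  ],
  rotation=[
    [0,0,0],
    [0,0,0],
  ],
)

```text
clock: 13.85
position: [0.5366, 0.0443, 0.0334]
tool_rot: [3.142, 0.0, 1.537]
force: [-0.9, 0.4, 0.5]
grip_width: 0.0623
```

Emit:
move_arm(
  jaw=[255,255],
  dp=[
    [0.0015,0,0],
    [0,0,0],
  ],
  rotation=[
    [0,0,0],
    [0,0,0],
  ],
)

```text
clock: 14.1
position: [0.5366, 0.045, 0.0334]
tool_rot: [-3.142, 0.0, 1.536]
force: [0.5, -4.8, 1.2]
grip_width: 0.0625
```

Emit:
move_arm(
  jaw=[255,255],
  dp=[
    [0.0015,0,0],
    [0,0,0],
  ],
  rotation=[
    [0,0,0],
    [0,0,0],
  ],
)

```text
clock: 14.35
position: [0.5367, 0.0463, 0.0334]
tool_rot: [-3.142, 0.0, 1.536]
force: [-0.9, -4.8, 1.7]
grip_width: 0.0628
```

Emit:
move_arm(
  jaw=[255,255,255],
  dp=[
    [0.0015,0,0],
    [0.0015,0,0],
    [0,0,0],
  ],
  rotation=[
    [0,0,0],
    [0,0,0],
    [0,0,0],
  ],
)

```text
clock: 14.72
position: [0.5367, 0.0484, 0.0334]
tool_rot: [-3.142, 0.001, 1.536]
force: [-0.3, -6.3, 1.6]
grip_width: 0.0627
```

Emit:
move_arm(
  jaw=[255,255,255],
  dp=[
    [0.0015,0,0],
    [0,0,0],
    [0,0,0],
  ],
  rotation=[
    [0,0,0],
    [0,0,0],
    [0,0,0],
  ],
)

```text
clock: 15.1
position: [0.5367, 0.0495, 0.0334]
tool_rot: [-3.141, 0.001, 1.536]
force: [-2.0, -7.4, 1.6]
grip_width: 0.0627
```

```bash
python3 - <<'E'
from h import *
togo([.535,-.0045,.033],88)
F=[]
for i in range(8):
    f=grab_frame(["wrist","top"][i%2]);F.append(np.r_[bot.observe()['force'],bot.observe()['position']])
    if i==0:w=f
    if i==1:t=f
print(np.array(F),np.mean(F,0))
a=cv2.resize(w[0:210,170:390],None,fx=2,fy=2);b=cv2.resize(t[185:250,100:275],(440,163),interpolation=cv2.INTER_CUBIC)
cv2.imwrite("pics/fin.png",np.vstack([a,b]));cv2.imwrite("pics/fw.png",w)
E
```

```text
t 15.1 pos [0.5367 0.0495 0.0334] rot [-179.9932    0.0448   87.99  ] F [-2.0018 -7.4344  1.5819] M [-1.5439  0.2145 -0.1637] w 0.06273571404532446
dp [-0.0675  0.0002  0.0005] rot [-0.      0.0002 -0.0001]
[[-0.6937 -7.1521  2.2751  0.5367  0.0495  0.0334]
 [-1.3069 -7.4421  1.7991  0.5367  0.0494  0.0334]
 [-0.8859 -7.5993  1.3728  0.5368  0.0494  0.0334]
 [-0.9732 -8.0481  1.326   0.5367  0.0494  0.0334]
 [-1.0416 -6.8289  1.8073  0.5368  0.0494  0.0334]
 [-0.5121 -6.7038  1.848   0.5367  0.0494  0.0334]
 [-1.4871 -8.0659  1.3623  0.5368  0.0495  0.0334]
 [-1.3734 -8.1191  2.5361  0.5367  0.0495  0.0334]] [-1.0342 -7.4949  1.7908  0.5368  0.0494  0.0334]
```

View pics/fin.png

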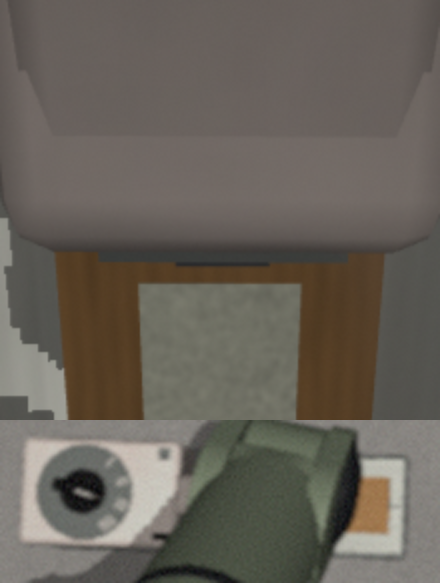

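Emit:
move_arm(
  jaw=[255,255,255,255],
  dp=[
    [0.0008,0,0],
    [0,0,0],
    [0,0,0],
    [0,0,0],
  ],
  rotation=[
    [0,0,0],
    [0,0,0],
    [0,0,0],
    [0,0,0],
  ],
)

```text
clock: 16.0
position: [0.5367, 0.05, 0.0334]
tool_rot: [-3.141, 0.001, 1.536]
force: [-0.9, -8.2, 1.4]
grip_width: 0.0627
```

```bash
python3 - <<'E'
from h import *
from workcell import workorder
F=[]
for i in range(6):
    grab_frame("top");s=bot.observe();F.append(np.r_[s['force'],s['position']])
m=np.mean(F,0);print(m)
if 7<-m[1]<9: print(workorder.job_done())
E
```

```text
[-1.0829 -8.1982  1.8615  0.5367  0.0499  0.0334]
the job is handed in; nothing more can be done
None
```

The job is handed in at about 16.3 s, with the arm still gripping the book and pushing it against the stop bar.

- **Dial:** I turned it from the two-bar to the three-bar mark and let go. The wrist picture afterwards showed the pointer lined up with the three bars.
- **Book placing:** I lowered the long book until it touched the bed. It was about 0.3 mm off the engraved line before I set it down. Most estimates of the stapler's angle put it within about 0.3° of square, though one bed-edge fit read 0.5° off.
- **Stop bar:** I slid the book under the head, and the bar touched at a tool y of about 0.0443–0.0447 m. The final position, 0.0499 m, means the bar is about 5.2–5.6 mm in, just short of half-way and well clear of its end.
- **Push:** The last average was 8.2 N along the bed, above the 7.5 N asked for. An average of 7.5 N came with only about 5 mm of travel. I put the extra down to friction under the book and sensor offset, so I pushed 0.5 mm further. That puts the bar's own load at about 7 N by its spring rate; I could not see the bar under the head to confirm it.
- **Other things on the desk:** The arm kept clear of them on every move, but I did not check each one in a last picture.

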